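# Switch on the bench services at the interlocked lever frame

## Task

Switch on the bench's services: throw all three levers of the grey lever frame fully over to the rear, away from the side they lean to now. The levers are interlocked and can go over only one after another in an order that is re-keyed daily and not shown, so feel which lever is free and back off from a blocked one; never force a lever or the frame beyond 25 N. Do not knock over the glue bottle beside the frame or the thread spool on top of it.

Things in the scene. Friction and masses are not known exactly. Their poses are not given: they have to be found in the camera images.
- frame: lever frame, fixed: grey box 160 (x) by 300 (y) by 90 mm high on a 200 by 320 mm base plate, three levers through its top 90 mm apart, 215 mm above the table when upright. Origin: centre of its underside. x: horizontal, front to rear, the way the levers are thrown; y: along the row, to the left seen from the front; z up. Over 25 N from the hand on a lever or the box is forcing it.
- lever_left (a joint): left lever (rod and black grip). 0 = off, leaning 0.5 rad towards the frame's front; grows as it is thrown to the rear, sprung end stop at 1.0 rad (gives about 5 mm at the grip at 10 N). Hinge along the frame's y axis, at frame x = 0, y = +90 mm, z = 60 mm. Starts at 0 to 0.08, as do the others. A free lever needs about 2 to 6 N at the grip and stays where it is left.
- lever_mid (a joint): middle lever (rod and black grip). 0 = off, leaning 0.5 rad towards the frame's front; grows as it is thrown to the rear, sprung end stop at 1.0 rad (gives about 5 mm at the grip at 10 N). Hinge along the frame's y axis, at frame x = 0, y = 0 mm, z = 60 mm. Any blocked lever moves freely to about 0.12 rad, then meets a firm stop (it gives 2 to 3 mm at the grip at 10 N).
- lever_right (a joint): right lever (rod and black grip). 0 = off, leaning 0.5 rad towards the frame's front; grows as it is thrown to the rear, sprung end stop at 1.0 rad (gives about 5 mm at the grip at 10 N). Hinge along the frame's y axis, at frame x = 0, y = -90 mm, z = 60 mm. Hidden interlock: one lever is free at first, the next is freed when that one is past about 0.85 rad, the last when the second is. The order is drawn anew each time.
- left_grip (a point): centre of the left lever's black grip (24 mm thick front to rear, 28 mm wide, 60 mm long, lying 95 to 155 mm from the hinge along the lever; this point is 125 mm from the hinge). z axis points along the lever to its free end.
- mid_grip (a point): centre of the middle lever's black grip (24 mm thick front to rear, 28 mm wide, 60 mm long, lying 95 to 155 mm from the hinge along the lever; this point is 125 mm from the hinge). z axis points along the lever to its free end.
- right_grip (a point): centre of the right lever's black grip (24 mm thick front to rear, 28 mm wide, 60 mm long, lying 95 to 155 mm from the hinge along the lever; this point is 125 mm from the hinge). z axis points along the lever to its free end.
- glue: white glue bottle, 52 mm diameter, 120 mm tall, standing on the table beside the frame's left end, 60 to 85 mm clear of the box's end face. Origin: centre of its underside, z up.
- spool: wooden thread spool, 30 mm diameter, 38 mm tall, standing on the frame's top between the left and middle lever, towards the rear. Origin: centre of its underside, z up.
Things that resemble listed ones, but are neither listed nor needed, are in the scene too. What is shaped like the glue but yellow is not meant.

How it is judged:
By the outcome, as a careful person would: the job done as asked, in the order asked, and still so for the second after the job is handed in, with the robot touching nothing.
It also fails if it takes over 64 s, if anything falls off the work surface, if the arm or the gripper's body presses on something with over 40 N, if the wrist force passes 120 N, or if a joint passes its speed limit or range.

## Robot

A 6-joint arm with a two-finger parallel gripper is mounted at the origin on the work surface. World frame = base frame: x ahead of the robot, y to its left, z up, the work surface at z = 0. Lengths are in m, angles in rad, forces in N, time in s.
With the tool pointing down it reaches from about 0.275 to 0.725 m from the base axis. Payload 5.6 kg.
Tool frame: the origin (TCP) lies on the mounting face of the last link; the fingertips stand 173 mm ahead of it and the grasp point (between the pads) lies 155 mm ahead of it; z points along the fingers, y is the line along which they close (so a half turn about z gives the same grasp; the last joint's range is limited). The gripper opens to 85 mm and grips with 20 to 120 N. Pads are 22 mm wide; open, the fingers measure 114 mm over their backs; the gripper's body (76 mm by 85 mm) begins 54 mm behind the grasp point. The pads swing forward as they close: fully open they stand 13 mm farther back than shut.
Start: joints at [1.417, 0.255, 0.108, 0, -1.424, -0.285], TCP at [0.234, 0.498, 0.405] pointing down, gripper open.
Joint ranges: [-2.95, 2.95], [-1.21, 1.97], [-1.09, 1.5], [-2.87, 1.71], [-2.94, -0.07], [-3.05, 3.05]. Speed limits (rad/s): [2.57, 2.57, 3.14, 3.14, 3.14, 3.14].

## Interface

Orientations are given as a unit quaternion [x, y, z, w].
In Python, from plant import manip, snapshot, camera_params gives the robot as it stands.
- The arm moves only by the tool apply_moves, never from a script. Its argument "plan" is a list of rows, each a list of 3 entries, a list of its own where there are three numbers: the shift along the tool's x, y, z in m, then the turn about the tool's z in rad, then the finger opening in m, from 0 to 0.0854. In form: [[[x, y, z], spin, claw], ...]. A call has 1 to 12 rows; each row is the pose to reach, as a shift and turn from the pose commanded when the call began, along the tool's axes at that moment; what a row does not reach only later rows make up. A row lasts 1/10 s, in which the tool goes at most 50 mm and 8.59 degrees, less where a joint would pass 70% of its speed; a pose out of reach is approached as far as the arm can. A call with a gripper value outside its range is refused whole. The fingers move at their own pace and stop on an object; "newtons" is the grip in N (left out, the last holds). Time passes only in rows, so rows that repeat a pose let the fingers close. It gives the time, the measured TCP pose, the force, the opening and the grip force at its end, in the units of the state.
- manip.get_state(): the state, without advancing time (a new reading comes with each control period).
- snapshot(name): name is "scene" or "top" or "wrist"; returns (picture, depth): 400x640x3 uint8, blue, green, red; 400x640 float32, m along the optical axis (not along the pixel's ray), 0 where there is no reading.
- camera_params(name): a dict with "fx", "fy", "cx", "cy" (pixels), "k1" (the pictures are not rectified: a ray, as slopes to the right and down, at radius r is drawn at 1 + k1 r^2 times it, then the intrinsics apply), "world_from_camera" (4x4, takes a point from camera to world coordinates). Camera axes: x right, y up, looking along -z (the intrinsics and any distortion apply to the point x, -y, -z); pixel columns grow to the right and rows downward; lengths in m; the calibration is good to about 2 mm. A picture is of the moment at which its call begins: read the wrist's pose just before it. camera_params takes no time and is no camera call; for the wrist camera it gives the pose at the moment of the call.
- manip.hand_in(): hands the job in; it is judged then, once.
The state is a dict: "time_s": time; "joints": joint angles; "qvel": joint speeds; "effort": joint torques, N m; "ee_pos": TCP position; "eef_rot": TCP orientation; "contact_force": force on the tool from outside, world axes, zero at the start; "wrist_torque": the same for the moment, N m; "gripper_width": finger opening in m; "finger_force": force on a finger pad.
Only numpy, scipy, OpenCV 4.12 (cv2) and the standard library are available. Lean on these libraries where they do the work, as an engineer would, in place of code of your own. Each camera call takes 0.05 s, during which the arm holds its last target. There are 200 camera calls.

## Working session

There is one attempt and no reset: what is moved stays moved. The work goes in short steps, Python scripts to look and compute and a tool call to move; the robot and the scene stay as the last step left them, time stands still between calls to the robot, and variables do not carry over. Pictures are saved under pics/ and viewed, at most 10 in all, crops included, and the job is handed in when it is done.

Besides the shell and the picture viewer there is one more tool, called after ">>>" as name([rows], argument=value, ...), one row to a line, values as JSON. apply_moves: Moves the arm, as the interface text tells. Its arguments: {"type":"object","properties":{"plan":{"type":"array"},"newtons":{"type":"number"}},"required":["plan"]}

```bash
mkdir -p pics; cat > h.py <<'E'
import numpy as np, cv2
from plant import manip, snapshot, camera_params
def cloud(name):
    img,d=snapshot(name); c=camera_params(name)
    v,u=np.mgrid[0:400,0:640].astype(float)
    K=np.array([[c["fx"],0,c["cx"]],[0,c["fy"],c["cy"]],[0,0,1]])
    p=cv2.undistortPoints(np.stack([u.ravel(),v.ravel()],1)[:,None],K,np.array([c["k1"],0,0,0.]))[:,0].reshape(400,640,2)
    P=np.stack([p[...,0]*d,-p[...,1]*d,-d],-1)
    T=np.array(c["world_from_camera"]); W=P@T[:3,:3].T+T[:3,3]; W[d==0]=np.nan
    return img,W
E
python3 - <<'E'
from h import *
s=manip.get_state(); print({k:np.round(v,3) for k,v in s.items()})
for n in("scene","top"):
    i,W=cloud(n); cv2.imwrite(f"pics/{n}0.png",i); np.save(n+"0.npy",W)
E
```

```text
{'time_s': np.float64(0.0), 'joints': array([ 1.417,  0.256,  0.107, -0.   , -1.424, -0.285]), 'qvel': array([ 0.001, -0.001, -0.001, -0.   ,  0.001,  0.   ]), 'effort': array([-0.0000e+00, -3.8662e+01,  2.3794e+01,  5.3650e+00, -6.0000e-03,
        0.0000e+00]), 'ee_pos': array([0.234, 0.498, 0.404]), 'eef_rot': array([ 0.976, -0.218, -0.   ,  0.001]), 'contact_force': array([ 0.332, -0.067, -0.67 ]), 'wrist_torque': array([ 0.031,  0.019, -0.006]), 'finger_force': np.float64(0.0), 'gripper_width': np.float64(0.085)}
```

View pics/scene0.png

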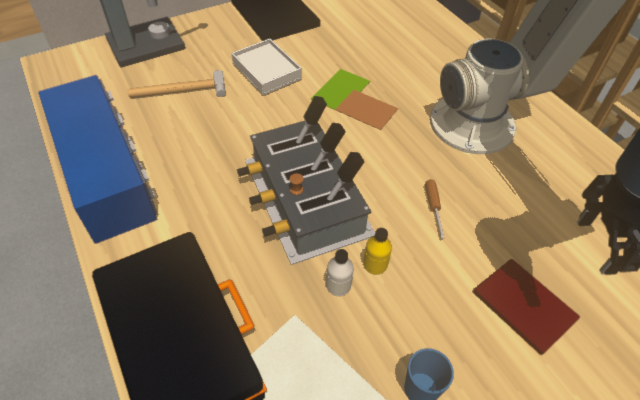

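View pics/top0.png

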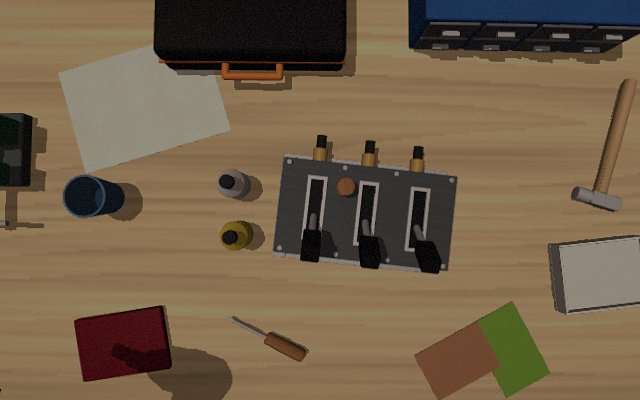

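The scene picture shows the grey frame at about (310,185), with its levers leaning towards the robot. The spool is at (296,183). There are two bottles: white at (340,272) and yellow at (378,250). In the top picture the white one is at (233,184), the yellow one at (236,235), and the spool at (346,187). The white bottle is the glue; the yellow one is the decoy, but I'll avoid both.

```bash
python3 - <<'E'
from h import *
W=np.load("top0.npy"); i=cv2.imread("pics/top0.png")
def at(u,v): return np.round(np.nanmedian(W[v-1:v+2,u-1:u+2].reshape(-1,3),0),3)
for n,(u,v) in dict(tl=(287,158),tr=(454,181),bl=(278,250),br=(446,266),spool=(346,187),glue=(227,182),yel=(230,237),g1=(311,250),g2=(370,258),g3=(430,262)).items(): print(n,at(u,v))
reg=np.zeros(W.shape[:2],bool); reg[140:285,262:470]=1
z=W[...,2]
m=reg&(abs(z-.09)<.012)
P=W[m][:,:2].astype(np.float32); print("z",np.median(z[m]))
print(cv2.minAreaRect(P))
# grips
hsv=i.max(2)
m=(reg&(z>.125)).astype(np.uint8)
n,l,st,c=cv2.connectedComponentsWithStats(m)
for k in range(1,n):
    if st[k,4]>60:
        Q=W[l==k]; print(st[k],np.round(Q.mean(0),3),np.round(Q.min(0),3),np.round(Q.max(0),3))
E
```

```text
tl [0.597 0.152 0.089]
tr [ 0.561 -0.14   0.09 ]
bl [0.438 0.165 0.091]
br [ 0.413 -0.126  0.091]
spool [0.546 0.052 0.128]
glue [0.552 0.249 0.12 ]
yel [0.461 0.243 0.12 ]
g1 [0.449 0.109 0.202]
g2 [0.438 0.023 0.202]
g3 [ 0.433 -0.066  0.202]
z 0.09056800354196526
((0.5020024180412292, 0.014574363827705383), (0.30559203028678894, 0.16611894965171814), 84.22759246826172)
[337 178  18  18 251] [0.547 0.052 0.128] [0.533 0.039 0.125] [0.561 0.067 0.132]
[300 224  21  39 637] [0.456 0.11  0.184] [0.43  0.095 0.126] [0.484 0.125 0.203]
[358 231  23  39 683] [0.446 0.022 0.183] [0.421 0.004 0.125] [0.474 0.036 0.205]
[415 235  27  39 713] [ 0.441 -0.067  0.184] [ 0.416 -0.084  0.126] [ 0.468 -0.054  0.206]
```

```bash
python3 - <<'E'
import cv2
i=cv2.imread("pics/scene0.png"); cv2.imwrite("pics/crop1.png",cv2.resize(i[85:305,230:410],None,fx=2.7,fy=2.7,interpolation=cv2.INTER_CUBIC))
E
```

```text
(no output)
```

View pics/crop1.png

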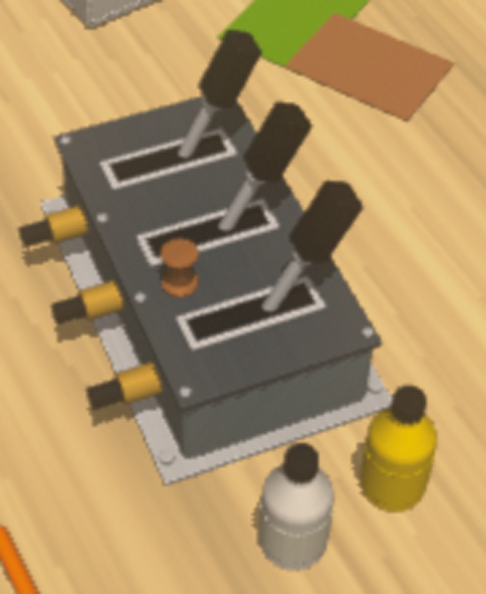

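The crop confirms the white bottle as the glue (yellow is the decoy), and shows the spool between the left and middle levers. I'll close the fingers and push from the front, with the tip at z≈0.183, which clears the spool (0.128).

```bash
cat >> h.py <<'E'
from scipy.spatial.transform import Rotation as R
C=np.array([.502,.0146]); psi=-.10
ex=np.array([np.cos(psi),np.sin(psi)]); ey=np.array([-ex[1],ex[0]])
def st():
    s=manip.get_state(); p=np.array(s["ee_pos"]); r=R.from_quat(s["eef_rot"])
    q=p[:2]-C; f=np.array(s["contact_force"])
    print("t",round(s["time_s"],2),"frame xyz",np.round([q@ex,q@ey,p[2]],4),"yaw err",np.round(psi-np.arctan2(*r.as_matrix()[1::-1,0]),3),"F",np.round([f[:2]@ex,f[:2]@ey,f[2]],1),"w",round(s["gripper_width"],3))
    return p,r
def go(x,y,z):
    p,r=st(); t=np.r_[C+x*ex+y*ey,z]; print("shift",np.round(r.inv().apply(t-p),4))
E
python3 -c "
from h import *
go(-.13,.09,.356)"
```

```text
t 0.1 frame xyz [-0.3153  0.454   0.4039] yaw err 0.339 F [ 0.5 -0.2  0.9] w 0.085
shift [0.2958 0.2816 0.0484]
```

>>> apply_moves([
  [[0.015,0.014,0],-0.03,0],
  [[0.045,0.043,0.005],-0.07,0],
  [[0.075,0.072,0.01],-0.11,0],
  [[0.105,0.1,0.015],-0.15,0],
  [[0.135,0.129,0.02],-0.19,0],
  [[0.165,0.158,0.025],-0.23,0],
  [[0.195,0.187,0.03],-0.27,0],
  [[0.225,0.215,0.035],-0.31,0],
  [[0.255,0.244,0.04],-0.34,0],
  [[0.28,0.268,0.045],-0.34,0],
  [[0.296,0.282,0.048],-0.34,0],
  [[0.296,0.282,0.048],-0.34,0],
], newtons=30)

```text
time_s: 1.3
ee_pos: [0.382, 0.1148, 0.3559]
eef_rot: [0.999, -0.051, -0.001, 0.001]
contact_force: [0.5, 1.2, -0.3]
gripper_width: 0.0001
finger_force: 0.0
```

```bash
python3 -c "
from h import *
go(-.096,.09,.356)
i,_=cloud('wrist');j,_=cloud('scene')
cv2.imwrite('pics/a.png',np.hstack([cv2.resize(i,(400,250)),cv2.resize(j[60:310,220:620],(400,250))]))"
```

```text
t 1.3 frame xyz [-0.1294  0.0878  0.3559] yaw err 0.002 F [ 0.4  1.3 -0.3] w 0.0
shift [ 0.0334 -0.0023 -0.0001]
```

View pics/a.png

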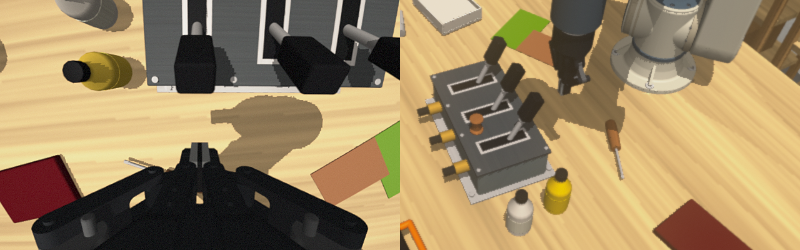

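The wrist view (left half) shows the closed fingertips at (198,150) lined up with the left grip at (195,65). The scene view shows a clear space in front of the levers. Next I'll probe the left lever slowly.

>>> apply_moves([
  [[0.01,0,0],0,0],
  [[0.02,0,0],0,0],
  [[0.03,0,0],0,0],
  [[0.036,0,0],0,0],
  [[0.04,0,0],0,0],
  [[0.043,0,0],0,0],
  [[0.046,0,0],0,0],
  [[0.048,0,0],0,0],
  [[0.049,0,0],0,0],
  [[0.05,0,0],0,0],
  [[0.05,0,0],0,0],
])

```text
time_s: 2.5
ee_pos: [0.4316, 0.1119, 0.3567]
eef_rot: [0.999, -0.049, 0.0, 0.0]
contact_force: [-2.3, -0.3, 1.6]
gripper_width: 0.0
finger_force: 1.1
```

```bash
python3 -c "
from h import *
st()"
```

```text
t 2.5 frame xyz [-0.0798  0.0898  0.3567] yaw err -0.001 F [-2.2 -0.5  1.6] w 0.0
```

Light contact at about 2 N, so I'll push on a few mm.

>>> apply_moves([
  [[0.001,0,0],0,0],
  [[0.002,0,0],0,0],
  [[0.003,0,0],0,0],
  [[0.003,0,0],0,0],
])

```text
time_s: 2.9
ee_pos: [0.4347, 0.1117, 0.3567]
eef_rot: [0.999, -0.049, 0.0, -0.0]
contact_force: [-2.7, -1.0, 1.1]
gripper_width: 0.0003
finger_force: 1.0
```

```bash
python3 -c "
from h import *
st()"
```

```text
t 2.9 frame xyz [-0.0767  0.0899  0.3567] yaw err -0.001 F [-2.6 -1.3  1.1] w 0.0
```

>>> apply_moves([
  [[0.001,0,0],0,0],
  [[0.002,0,0],0,0],
  [[0.003,0,0],0,0],
  [[0.003,0,0],0,0],
])

```text
time_s: 3.3
ee_pos: [0.4377, 0.1113, 0.3567]
eef_rot: [0.999, -0.049, 0.0, 0.0]
contact_force: [-0.6, 0.5, 1.6]
gripper_width: -0.0001
finger_force: 0.9
```

```bash
python3 -c "
from h import *
st()"
```

```text
t 3.3 frame xyz [-0.0737  0.0898  0.3567] yaw err -0.001 F [-0.6  0.4  1.6] w -0.0
```

>>> apply_moves([
  [[0.001,0,0],0,0],
  [[0.002,0,0],0,0],
  [[0.003,0,0],0,0],
  [[0.003,0,0],0,0],
])

```text
time_s: 3.7
ee_pos: [0.4407, 0.111, 0.3567]
eef_rot: [0.999, -0.049, 0.0, 0.0]
contact_force: [-1.5, -0.2, 0.3]
gripper_width: -0.0002
finger_force: 0.9
```

```bash
python3 -c "
from h import *
st()
i,_=cloud('wrist');cv2.imwrite('pics/b.png',i)"
```

```text
t 3.7 frame xyz [-0.0706  0.0898  0.3567] yaw err -0.001 F [-1.5 -0.3  0.3] w -0.0
```

>>> apply_moves([
  [[0.001,0,0],0,0],
  [[0.002,0,0],0,0],
  [[0.003,0,0],0,0],
  [[0.004,0,0],0,0],
  [[0.004,0,0],0,0],
])

```text
time_s: 4.25
ee_pos: [0.4446, 0.1106, 0.3567]
eef_rot: [0.999, -0.049, 0.0, 0.0]
contact_force: [-2.2, 0.0, 1.4]
gripper_width: -0.0
finger_force: 0.8
```

```bash
python3 -c "
from h import *
st()"
```

```text
t 4.25 frame xyz [-0.0667  0.0898  0.3567] yaw err -0.001 F [-2.2 -0.2  1.4] w -0.0
```

>>> apply_moves([
  [[0.001,0,0],0,0],
  [[0.002,0,0],0,0],
  [[0.003,0,0],0,0],
  [[0.004,0,0],0,0],
  [[0.004,0,0],0,0],
])

```text
time_s: 4.75
ee_pos: [0.4486, 0.1102, 0.3567]
eef_rot: [0.999, -0.049, 0.0, 0.0]
contact_force: [-1.4, -0.4, 1.7]
gripper_width: -0.0001
finger_force: 0.7
```

```bash
python3 -c "
from h import *
st()
i,_=cloud('wrist');cv2.imwrite('pics/b.png',i)"
```

```text
t 4.75 frame xyz [-0.0627  0.0898  0.3567] yaw err -0.001 F [-1.3 -0.5  1.7] w -0.0
```

View pics/b.png

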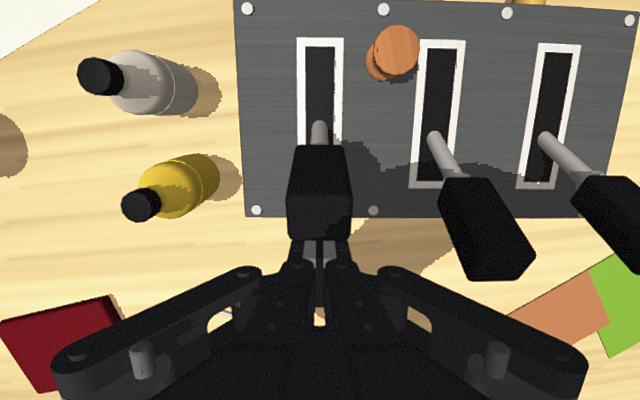

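The left lever's grip (320,190) now stands well rearward of the other two (485,230 and 615,215), at only about 2 N. It is free, so I'll throw it.

>>> apply_moves([
  [[0.005,0,0],0,0],
  [[0.011,0,0],0,0],
  [[0.018,0,0],0,0],
  [[0.025,0,0],0,0],
  [[0.032,0,0],0,0],
  [[0.039,0,0],0,0],
  [[0.046,0,0],0,0],
  [[0.053,0,0],0,0],
  [[0.06,0,0],0,0],
  [[0.067,0,0],0,0],
  [[0.073,0,0],0,0],
  [[0.075,0,0],0,0],
])

```text
time_s: 6.0
ee_pos: [0.5237, 0.1028, 0.3563]
eef_rot: [0.999, -0.05, -0.0, 0.0]
contact_force: [-2.3, -0.7, -0.5]
gripper_width: 0.0
finger_force: 0.6
```

```bash
python3 -c "
from h import *
st()"
```

```text
t 6.0 frame xyz [0.0128 0.0899 0.3563] yaw err -0.001 F [-2.2 -0.9 -0.5] w 0.0
```

>>> apply_moves([
  [[0.005,0,0],0,0],
  [[0.01,0,0],0,0],
  [[0.015,0,0],0,0],
  [[0.02,0,0],0,0],
  [[0.024,0,0],0,0],
  [[0.027,0,0],0,0],
  [[0.029,0,0],0,0],
  [[0.03,0,0],0,0],
  [[0.03,0,0],0,0],
])

```text
time_s: 6.9
ee_pos: [0.5532, 0.0999, 0.3568]
eef_rot: [0.999, -0.049, 0.0, -0.0]
contact_force: [0.1, -0.2, 0.6]
gripper_width: -0.0002
finger_force: 0.1
```

```bash
python3 -c "
from h import *
st()"
```

```text
t 6.9 frame xyz [0.0424 0.09   0.3568] yaw err -0.001 F [ 0.1 -0.2  0.6] w -0.0
```

>>> apply_moves([
  [[0.001,0,0],0,0],
  [[0.002,0,0],0,0],
  [[0.003,0,0],0,0],
  [[0.004,0,0],0,0],
  [[0.004,0,0],0,0],
])

```text
time_s: 7.4
ee_pos: [0.5571, 0.0995, 0.3567]
eef_rot: [0.999, -0.049, 0.0, 0.0]
contact_force: [-0.4, -1.0, -0.9]
gripper_width: -0.0001
finger_force: 0.4
```

```bash
python3 -c "
from h import *
st()"
```

```text
t 7.4 frame xyz [0.0463 0.09   0.3567] yaw err -0.001 F [-0.3 -1.  -0.9] w -0.0
```

>>> apply_moves([
  [[0.001,0,0],0,0],
  [[0.002,0,0],0,0],
  [[0.003,0,0],0,0],
  [[0.004,0,0],0,0],
  [[0.004,0,0],0,0],
])

```text
time_s: 7.9
ee_pos: [0.5606, 0.0991, 0.3561]
eef_rot: [0.999, -0.049, -0.001, 0.0]
contact_force: [-4.2, 1.1, -1.7]
gripper_width: -0.0003
finger_force: 1.9
```

```bash
python3 -c "
from h import *
st()"
```

```text
t 7.9 frame xyz [0.0499 0.09   0.3561] yaw err -0.001 F [-4.3  0.6 -1.7] w -0.0
```

>>> apply_moves([
  [[0.001,0,0],0,0],
  [[0.002,0,0],0,0],
  [[0.003,0,0],0,0],
  [[0.003,0,0],0,0],
])

```text
time_s: 8.3
ee_pos: [0.563, 0.0989, 0.3558]
eef_rot: [0.999, -0.049, -0.002, 0.0]
contact_force: [-7.0, 1.7, -1.6]
gripper_width: 0.0001
finger_force: 2.8
```

```bash
python3 -c "
from h import *
st()"
```

```text
t 8.3 frame xyz [0.0523 0.0899 0.3558] yaw err -0.001 F [-7.1  1.  -1.6] w 0.0
```

It has reached its end stop (7 N, rising with depth). Back off and go to the middle lever.

>>> apply_moves([
  [[-0.01,0,0],0,0],
  [[-0.04,0,0],0,0],
  [[-0.08,0,0],0,0],
  [[-0.12,0,0],0,0],
  [[-0.155,0,0],0,0],
  [[-0.177,0,0],0,0],
  [[-0.182,0.01,0],0,0],
  [[-0.182,0.035,0],0,0],
  [[-0.182,0.065,0],0,0],
  [[-0.182,0.085,0],0,0],
  [[-0.182,0.09,0],0,0],
  [[-0.182,0.09,0],0,0],
])

```text
time_s: 9.5
ee_pos: [0.3743, 0.0267, 0.3572]
eef_rot: [0.999, -0.05, 0.001, -0.0]
contact_force: [0.9, 0.0, 0.0]
gripper_width: 0.0001
finger_force: 0.0
```

>>> apply_moves([
  [[0.01,0,0],0,0],
  [[0.02,0,0],0,0],
  [[0.03,0,0],0,0],
  [[0.036,0,0],0,0],
  [[0.04,0,0],0,0],
  [[0.043,0,0],0,0],
  [[0.046,0,0],0,0],
  [[0.048,0,0],0,0],
  [[0.049,0,0],0,0],
  [[0.05,0,0],0,0],
  [[0.05,0,0],0,0],
])

```text
time_s: 10.6
ee_pos: [0.4237, 0.0223, 0.3567]
eef_rot: [0.999, -0.049, 0.0, 0.0]
contact_force: [-2.6, 0.0, 1.4]
gripper_width: 0.0004
finger_force: 1.1
```

```bash
python3 -c "
from h import *
st()
i,_=cloud('wrist');cv2.imwrite('pics/c.png',i)"
```

```text
t 10.6 frame xyz [-7.870e-02 -2.000e-04  3.567e-01] yaw err -0.001 F [-2.6 -0.2  1.4] w 0.0
```

View pics/c.png

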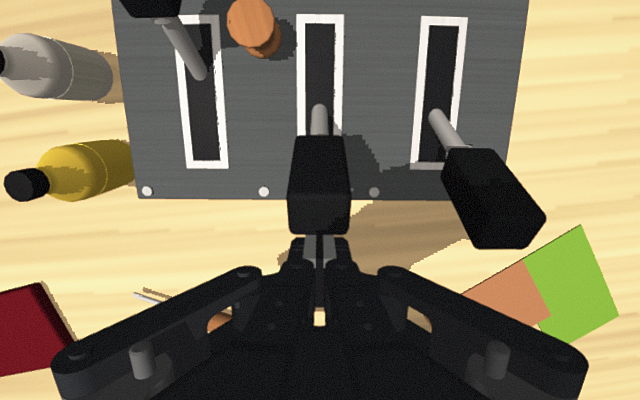

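The left lever now leans to the rear (150,5). The spool still stands at (250,25), and the middle grip (320,185) is in contact with the finger. I'll probe the middle lever in small steps.

>>> apply_moves([
  [[0.001,0,0],0,0],
  [[0.002,0,0],0,0],
  [[0.003,0,0],0,0],
  [[0.003,0,0],0,0],
])

```text
time_s: 11.05
ee_pos: [0.4268, 0.022, 0.3567]
eef_rot: [0.999, -0.049, 0.0, 0.0]
contact_force: [-1.8, -0.2, 2.5]
gripper_width: -0.0003
finger_force: 1.0
```

```bash
python3 -c "
from h import *
st()"
```

```text
t 11.05 frame xyz [-7.550e-02 -2.000e-04  3.567e-01] yaw err -0.001 F [-1.8 -0.4  2.5] w -0.0
```

>>> apply_moves([
  [[0.001,0,0],0,0],
  [[0.002,0,0],0,0],
  [[0.003,0,0],0,0],
  [[0.003,0,0],0,0],
])

```text
time_s: 11.45
ee_pos: [0.4298, 0.0217, 0.3567]
eef_rot: [0.999, -0.049, 0.0, 0.0]
contact_force: [-2.4, -0.0, 0.8]
gripper_width: 0.0001
finger_force: 0.9
```

```bash
python3 -c "
from h import *
st()"
```

```text
t 11.45 frame xyz [-7.250e-02 -2.000e-04  3.567e-01] yaw err -0.001 F [-2.4 -0.3  0.8] w 0.0
```

>>> apply_moves([
  [[0.001,0,0],0,0],
  [[0.002,0,0],0,0],
  [[0.003,0,0],0,0],
  [[0.003,0,0],0,0],
])

```text
time_s: 11.85
ee_pos: [0.4328, 0.0214, 0.3567]
eef_rot: [0.999, -0.049, 0.0, 0.0]
contact_force: [-2.0, 0.0, 0.2]
gripper_width: -0.0003
finger_force: 0.8
```

```bash
python3 -c "
from h import *
st()"
```

```text
t 11.85 frame xyz [-6.950e-02 -2.000e-04  3.567e-01] yaw err -0.001 F [-2.  -0.2  0.2] w -0.0
```

>>> apply_moves([
  [[0.001,0,0],0,0],
  [[0.002,0,0],0,0],
  [[0.003,0,0],0,0],
  [[0.003,0,0],0,0],
])

```text
time_s: 12.25
ee_pos: [0.4358, 0.0211, 0.3567]
eef_rot: [0.999, -0.049, 0.0, -0.0]
contact_force: [-1.7, -0.2, 1.7]
gripper_width: 0.0
finger_force: 0.8
```

>>> apply_moves([
  [[0.001,0,0],0,0],
  [[0.002,0,0],0,0],
  [[0.003,0,0],0,0],
  [[0.003,0,0],0,0],
])

```text
time_s: 12.65
ee_pos: [0.4388, 0.0208, 0.3567]
eef_rot: [0.999, -0.049, 0.0, 0.0]
contact_force: [-1.2, 0.0, 1.5]
gripper_width: -0.0
finger_force: 0.7
```

```bash
python3 -c "
from h import *
st()"
```

```text
t 12.65 frame xyz [-6.350e-02 -1.000e-04  3.567e-01] yaw err -0.001 F [-1.2 -0.1  1.5] w -0.0
```

The finger is now 16 mm past where the stop would be, still at about 2 N. The middle lever is free too, so I'll throw it.

>>> apply_moves([
  [[0.004,0,0],0,0],
  [[0.01,0,0],0,0],
  [[0.017,0,0],0,0],
  [[0.024,0,0],0,0],
  [[0.031,0,0],0,0],
  [[0.038,0,0],0,0],
  [[0.045,0,0],0,0],
  [[0.052,0,0],0,0],
  [[0.059,0,0],0,0],
  [[0.066,0,0],0,0],
  [[0.073,0,0],0,0],
  [[0.077,0,0],0,0],
])

```text
time_s: 13.85
ee_pos: [0.5158, 0.0132, 0.3563]
eef_rot: [0.999, -0.049, -0.0, 0.0]
contact_force: [-2.3, -0.7, -0.7]
gripper_width: 0.0
finger_force: 0.7
```

>>> apply_moves([
  [[0.005,0,0],0,0],
  [[0.01,0,0],0,0],
  [[0.015,0,0],0,0],
  [[0.02,0,0],0,0],
  [[0.024,0,0],0,0],
  [[0.027,0,0],0,0],
  [[0.029,0,0],0,0],
  [[0.031,0,0],0,0],
  [[0.031,0,0],0,0],
])

```text
time_s: 14.75
ee_pos: [0.5464, 0.0101, 0.3568]
eef_rot: [0.999, -0.049, 0.0, -0.0]
contact_force: [0.0, -0.3, 0.2]
gripper_width: 0.0001
finger_force: 0.1
```

```bash
python3 -c "
from h import *
st()"
```

```text
t 14.75 frame xyz [ 0.0446 -0.      0.3568] yaw err -0.001 F [ 0.1 -0.3  0.2] w 0.0
```

>>> apply_moves([
  [[0.001,0,0],0,0],
  [[0.002,0,0],0,0],
  [[0.003,0,0],0,0],
  [[0.004,0,0],0,0],
  [[0.005,0,0],0,0],
  [[0.006,0,0],0,0],
  [[0.006,0,0],0,0],
])

```text
time_s: 15.45
ee_pos: [0.5516, 0.0095, 0.3561]
eef_rot: [0.999, -0.049, -0.001, 0.0]
contact_force: [-4.9, -0.8, -0.0]
gripper_width: 0.0003
finger_force: 2.0
```

```bash
python3 -c "
from h import *
st()"
```

```text
t 15.45 frame xyz [ 4.980e-02 -1.000e-04  3.561e-01] yaw err -0.001 F [-4.8 -1.3 -0. ] w 0.0
```

>>> apply_moves([
  [[0.001,0,0],0,0],
  [[0.002,0,0],0,0],
  [[0.003,0,0],0,0],
  [[0.003,0,0],0,0],
])

```text
time_s: 15.85
ee_pos: [0.554, 0.0093, 0.3556]
eef_rot: [0.999, -0.049, -0.002, 0.0]
contact_force: [-7.3, 1.2, -1.8]
gripper_width: -0.0001
finger_force: 2.8
```

>>> apply_moves([
  [[-0.01,0,0],0,0],
  [[-0.04,0,0],0,0],
  [[-0.08,0,0],0,0],
  [[-0.12,0,0],0,0],
  [[-0.155,0,0],0,0],
  [[-0.177,0,0],0,0],
  [[-0.182,0.01,0],0,0],
  [[-0.182,0.035,0],0,0],
  [[-0.182,0.065,0],0,0],
  [[-0.182,0.085,0],0,0],
  [[-0.182,0.09,0],0,0],
  [[-0.182,0.09,0],0,0],
])

```text
time_s: 17.05
ee_pos: [0.3654, -0.063, 0.3571]
eef_rot: [0.999, -0.05, 0.001, -0.0]
contact_force: [0.5, 0.3, -0.2]
gripper_width: 0.0
finger_force: 0.0
```

>>> apply_moves([
  [[0.01,0,0],0,0],
  [[0.02,0,0],0,0],
  [[0.03,0,0],0,0],
  [[0.036,0,0],0,0],
  [[0.04,0,0],0,0],
  [[0.043,0,0],0,0],
  [[0.046,0,0],0,0],
  [[0.048,0,0],0,0],
  [[0.049,0,0],0,0],
  [[0.05,0,0],0,0],
  [[0.05,0,0],0,0],
])

```text
time_s: 18.15
ee_pos: [0.4148, -0.0673, 0.3567]
eef_rot: [0.999, -0.049, 0.0, 0.0]
contact_force: [-3.1, -0.1, 1.8]
gripper_width: 0.0003
finger_force: 1.1
```

```bash
python3 -c "
from h import *
st()"
```

```text
t 18.15 frame xyz [-0.0786 -0.0902  0.3567] yaw err -0.001 F [-3.1 -0.4  1.8] w 0.0
```

The right lever should be free now, but I'll still probe it in steps.

>>> apply_moves([
  [[0.001,0,0],0,0],
  [[0.002,0,0],0,0],
  [[0.003,0,0],0,0],
  [[0.003,0,0],0,0],
])

```text
time_s: 18.55
ee_pos: [0.418, -0.0676, 0.3567]
eef_rot: [0.999, -0.049, 0.0, -0.0]
contact_force: [-1.4, 0.9, 1.2]
gripper_width: 0.0001
finger_force: 1.0
```

>>> apply_moves([
  [[0.001,0,0],0,0],
  [[0.002,0,0],0,0],
  [[0.003,0,0],0,0],
  [[0.003,0,0],0,0],
])

```text
time_s: 18.95
ee_pos: [0.4209, -0.0679, 0.3567]
eef_rot: [0.999, -0.049, 0.0, 0.0]
contact_force: [-1.8, -0.2, 0.3]
gripper_width: 0.0
finger_force: 0.9
```

>>> apply_moves([
  [[0.001,0,0],0,0],
  [[0.002,0,0],0,0],
  [[0.003,0,0],0,0],
  [[0.003,0,0],0,0],
])

```text
time_s: 19.35
ee_pos: [0.4239, -0.0682, 0.3567]
eef_rot: [0.999, -0.049, 0.0, 0.0]
contact_force: [-1.7, -0.2, 0.7]
gripper_width: -0.0001
finger_force: 0.8
```

>>> apply_moves([
  [[0.001,0,0],0,0],
  [[0.002,0,0],0,0],
  [[0.003,0,0],0,0],
  [[0.003,0,0],0,0],
])

```text
time_s: 19.75
ee_pos: [0.4269, -0.0685, 0.3567]
eef_rot: [0.999, -0.049, 0.0, 0.0]
contact_force: [-1.4, 0.1, 1.8]
gripper_width: 0.0001
finger_force: 0.8
```

>>> apply_moves([
  [[0.001,0,0],0,0],
  [[0.002,0,0],0,0],
  [[0.003,0,0],0,0],
  [[0.003,0,0],0,0],
])

```text
time_s: 20.15
ee_pos: [0.4299, -0.0688, 0.3567]
eef_rot: [0.999, -0.049, 0.0, 0.0]
contact_force: [-2.0, 0.8, 2.0]
gripper_width: 0.0002
finger_force: 0.7
```

It's free, so I'll throw it.

>>> apply_moves([
  [[0.004,0,0],0,0],
  [[0.01,0,0],0,0],
  [[0.017,0,0],0,0],
  [[0.024,0,0],0,0],
  [[0.031,0,0],0,0],
  [[0.038,0,0],0,0],
  [[0.045,0,0],0,0],
  [[0.052,0,0],0,0],
  [[0.059,0,0],0,0],
  [[0.066,0,0],0,0],
  [[0.073,0,0],0,0],
  [[0.077,0,0],0,0],
])

```text
time_s: 21.35
ee_pos: [0.507, -0.0764, 0.3564]
eef_rot: [0.999, -0.049, -0.0, -0.0]
contact_force: [-1.5, -0.0, -1.1]
gripper_width: -0.0001
finger_force: 0.6
```

>>> apply_moves([
  [[0.005,0,0],0,0],
  [[0.01,0,0],0,0],
  [[0.015,0,0],0,0],
  [[0.02,0,0],0,0],
  [[0.024,0,0],0,0],
  [[0.027,0,0],0,0],
  [[0.029,0,0],0,0],
  [[0.031,0,0],0,0],
  [[0.031,0,0],0,0],
])

```text
time_s: 22.25
ee_pos: [0.5375, -0.0795, 0.3568]
eef_rot: [0.999, -0.049, 0.0, 0.0]
contact_force: [0.4, -1.1, -1.0]
gripper_width: 0.0004
finger_force: 0.0
```

>>> apply_moves([
  [[0.001,0,0],0,0],
  [[0.002,0,0],0,0],
  [[0.003,0,0],0,0],
  [[0.004,0,0],0,0],
  [[0.005,0,0],0,0],
  [[0.006,0,0],0,0],
  [[0.006,0,0],0,0],
])

```text
time_s: 22.95
ee_pos: [0.5426, -0.08, 0.356]
eef_rot: [0.999, -0.049, -0.001, -0.0]
contact_force: [-4.9, 2.6, -1.0]
gripper_width: 0.0002
finger_force: 2.1
```

```bash
python3 -c "
from h import *
st()"
```

```text
t 22.95 frame xyz [ 0.0498 -0.0901  0.356 ] yaw err -0.001 F [-5.2  2.1 -1. ] w 0.0
```

>>> apply_moves([
  [[0.001,0,0],0,0],
  [[0.002,0,0],0,0],
  [[0.003,0,0],0,0],
  [[0.003,0,0],0,0],
])

```text
time_s: 23.35
ee_pos: [0.545, -0.0803, 0.3555]
eef_rot: [0.999, -0.05, -0.003, -0.0]
contact_force: [-7.9, 1.0, -0.8]
gripper_width: 0.0
finger_force: 3.0
```

>>> apply_moves([
  [[-0.01,0,0],0,0],
  [[-0.04,0,0],0,0],
  [[-0.08,0,0],0,0],
  [[-0.12,0,0],0,0],
  [[-0.155,0,-0.01],0,0],
  [[-0.182,0,-0.04],0,0],
  [[-0.192,0,-0.06],0,0],
  [[-0.192,0,-0.06],0,0],
])

```text
time_s: 24.15
ee_pos: [0.3545, -0.0615, 0.4208]
eef_rot: [0.999, -0.049, 0.006, -0.001]
contact_force: [0.4, 1.5, 0.5]
gripper_width: 0.0002
finger_force: 0.0
```

```bash
python3 -c "
from h import *
st()
i,W=cloud('top');j,_=cloud('scene')
cv2.imwrite('pics/d.png',np.hstack([i[100:350,200:520],j[60:310,200:520]]))
z=W[...,2]; reg=np.zeros(z.shape,bool); reg[100:300,262:470]=1
n,l,s,c=cv2.connectedComponentsWithStats((reg&(z>.125)&(z<.215)).astype(np.uint8))
for k in range(1,n):
    if s[k,4]>60:
        Q=W[l==k]; q=Q[:,:2]-C; t=Q[:,2]>.15; print(np.round([(q@ex)[t].mean() if t.any() else (q@ex).mean(),(q@ey).mean(),Q[:,2].max()],3))"
```

```text
t 24.15 frame xyz [-0.1391 -0.0905  0.4208] yaw err -0.002 F [0.2 1.5 0.5] w 0.0
[0.061 0.09  0.202]
[0.061 0.001 0.202]
[ 0.061 -0.088  0.202]
[0.041 0.042 0.132]
```

View pics/d.png

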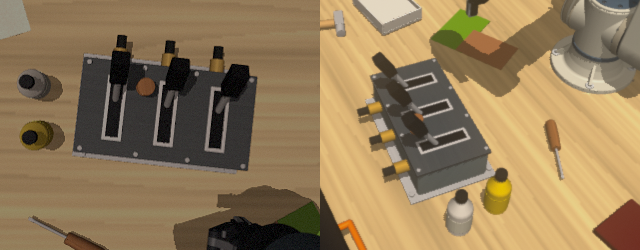

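All three levers lean to the rear (grips at frame x +61 mm, where 60 mm means fully over). The glue at (35,83) and the spool at (146,87) are still standing, and the arm is clear.

```bash
python3 -c "
from plant import manip
print(manip.hand_in())"
```

```text
the job is handed in; nothing more can be done
None
```

The job is handed in: all three levers are fully over to the rear, thrown left, middle, right (none was blocked), with about 8 N the most I read at a lever; the glue bottle and spool are still standing, and it took about 24 s.

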